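# Set the tally wheel to the brownies on the paddle board

## Task

The tally counter still shows the last order. With a fingertip, flick its toothed wheel forward (clockwise seen from above) click by click, never turning it back a click and never going past, until the field at the pointer has as many dots as there are brownies on the wooden board with the handle. Flick it lightly without pinching or forcing it, leave the boards' pastries and the things around as they stand, and take the hand away.

Things in the scene. Friction and masses are not known exactly. Their poses are not given: they have to be found in the camera images.
- tally_base: Tally counter, fixed: round steel foot 132 mm across, 12 mm high, on it a drum 80 mm across up to z 27 mm, and above it an aluminium star wheel turning on a vertical axis. Origin on that axis at the counter top, z up; +x points to the pointer. Wheel z 28 to 44 mm: a disc of radius 42 mm with 8 radial teeth, 9 mm wide, out to radius 63 mm, 45 degrees apart; fingertips fit between them.
- pointer_tip (a point): Tip of the pointer, a steel cone that reaches in over the wheel from a post 76 to 88 mm from the axis (24 mm wide, 60 mm high): 52 mm from the axis on the +x side of the counter's frame, 54 mm high. At rest one tooth stands under the pointer and one on the far side of the wheel from it.
- wheel_bar (a point): Outer end of the raised dark bar (38 mm long, 7 mm wide) on the wheel's top face, 58 mm from the axis, 49 mm high; it turns with the wheel. The bar marks field 0. Each tooth has a field: from the bar counter-clockwise seen from above they bear 1, 2, 3 ... 7 raised dots (6 mm).
- tally_wheel (a joint): Wheel angle (rad), grows clockwise seen from above (forward; the side away from the pointer moves to +y of the counter's frame). n*0.785 when n dots are at the pointer, 0 for the bar; starts at 6 or 7 dots (-1.571, -0.785), so forward leads past the bar to 1, 2, 3. A detent of 2 to 3 N at a tooth holds each click; once past half-way it snaps into the next, short of it it springs back.
- paddle_board: The board with the handle: wooden, 110 x 230 x 14 mm, fixed, with a 60 mm long handle at its -y end. Origin at the centre of the underside of the 110 x 230 mm part, y along its length. Three pastries lie on it in a row, 75 mm apart. It lies to the left or to the right of the tally counter, and the plain board on the other side.
- plain_board: The board without a handle: wooden, 110 x 230 x 14 mm, fixed, origin at the centre of its underside. Three pastries lie on it too; they do not count.
- brownie_0: Dark square brownie, 50 x 52 x 26 mm, origin at the centre of its underside; on one of the boards.
- brownie_1: Brownie like brownie_0.
- brownie_2: Brownie like brownie_0.
- muffin_2: Small chocolate muffin in a paper case, 61 x 57 x 46 mm, on one of the boards; not a brownie.
- cookie_0: Flat round butter biscuit, 59 x 58 x 12 mm, on one of the boards.
- cookie_1: Biscuit like cookie_0.
- cup_0: Small handleless patterned cup, 58 mm wide, 62 mm high, behind the tally counter; bystander.
- sugar_pot: Glass sugar pourer, 68 mm wide, 156 mm high, behind the tally counter; bystander.
Not all that is in view belongs to the job. Leave any orange look-alike of the brownie_2 alone.

How it is judged:
By the outcome, as a careful person would: the job done as asked, in the order asked, and still so for the second after the job is handed in, with the robot touching nothing.
It also fails if it takes over 61 s, if anything falls off the work surface, if the arm or the gripper's body presses on something with over 40 N, if the wrist force passes 120 N, or if a joint passes its speed limit or range.

## Robot

A 7-joint arm with a two-finger parallel gripper is mounted at the origin on a cart in front of the work surface, level with it; the furniture and walls round the work are solid. World frame = base frame: x ahead of the robot, y to its left, z up, the work surface at z = 0. Lengths are in m, angles in rad, forces in N, time in s.
With the tool pointing down it reaches from about 0.425 to 0.95 m from the base axis. Payload 4.7 kg.
Tool frame: the origin (TCP) lies at the very end of the fingers, on their centre line; the grasp point (between the pads) lies 19 mm behind it; z points along the fingers, y is the line along which they close (so a half turn about z gives the same grasp; the last joint's range is limited). The gripper opens to 87 mm and grips with 3 to 60 N. Pads are 19 mm wide; open, the fingers measure 117 mm over their backs; the gripper's body (75 mm by 190 mm) begins 51 mm behind the grasp point.
Start: joints at [-1.345, 0.469, -0.049, 1.532, 0.024, 1.141, -0.082], TCP at [0.17, 0.653, 0.223] pointing down, gripper open.
Joint ranges: [-2.59, 2.59], [-0.33, 1.99], [-1.39, 1.29], [0.1, 2.45], [-1.04, 4.18], [0.21, 1.99], [-2.66, 2.66]. Speed limits (rad/s): [2.57, 2.57, 3.14, 3.14, 3.14, 3.14, 3.14].

## Interface

Orientations are given as a rotation vector (axis times angle).
In Python, from plant import readout, imaging, order, masks_of gives the robot as it stands.
- The arm moves only by the tool drive_tool, never from a script. Its argument "motion" is a list of rows, each a list of 3 entries, a list of its own where there are three numbers: the turn, a rotation vector about the tool's x, y, z in rad, then the shift along the tool's x, y, z in cm, then the opening, from 0 (shut) to 1 (fully open). In form: [[[ax, ay, az], [tx, ty, tz], claw], ...]. A call has 1 to 20 rows; each row shifts and turns the commanded pose from where the row before left it, along the tool's axes as they then stand; what a row does not reach is not made up. A row lasts 1/8 s, in which the tool goes at most 62.5 mm and 10.7 degrees, less where a joint would pass 70% of its speed; a pose out of reach is approached as far as the arm can. A call is refused whole if a number of a shift passes 6.25 or a number of a turn 0.188, either way. A call with a gripper value outside its range is refused whole. The fingers move at their own pace and stop on an object; "force" is the grip in N (left out, the last holds). Time passes only in rows, so rows that do not move let the fingers close. It gives the time, the measured TCP pose, the force, the opening and the grip force at its end, in the units of the state.
- readout.state(): the state, without advancing time (a new reading comes with each control period).
- imaging.grab_frame(name): name is "scene" or "top"; returns a dict with "image" (480x640x3 uint8, red, green, blue), "fx", "fy", "cx", "cy" (pixels), "distortion" ([k1, k2, p1, p2, k3] as OpenCV has them; the pictures are not rectified), "origin" and "orientation" of the camera in the world. Camera axes: x right, y up, looking along -z (the intrinsics and any distortion apply to the point x, -y, -z); pixel columns grow to the right and rows downward; lengths in m; the calibration is good to about 2 mm. A picture is of the moment at which its call begins. There is no depth.
- order.job_done(): hands the job in; it is judged then, once.
Trained networks look in a picture, given as the dict that the camera call returned (one of the last four; its "shot" number tells which), for a name from the list of things; names that differ only in an ending like _2 or _b are one class to them, and where a whole thing is asked for, a point or a joint stands for the part that bears it (a point fixed in the world has none). Each returns a list of dicts, best first, with "score" (0 to 1); they miss things now and then, are a little off and sometimes report something else, mostly with a low value. They report only what shows in the picture. A call takes as long as a camera call. They do not tell look-alikes from the thing itself.
- masks_of(picture, label): "mask" (480x640 bool, what is visible of it) and "at" ([column, row] in pixels, amid what is visible of it).
The state is a dict: "time": time; "q": joint angles; "joint_velocities": joint speeds; "joint_torque": joint torques, N m; "ee_pos": TCP position; "orientation": TCP orientation; "ft_force": force on the tool from outside, world axes, zero at the start; "torque": the same for the moment, N m; "grip_width": finger opening in m; "grasp_force": force on a finger pad.
Only numpy, scipy, OpenCV 4.12 (cv2) and the standard library are available. Lean on these libraries where they do the work, as an engineer would, in place of code of your own. Each camera call takes 0.05 s, during which the arm holds its last target. There are 200 camera calls.

## Working session

There is one attempt and no reset: what is moved stays moved. The work goes in short steps, Python scripts to look and compute and a tool call to move; the robot and the scene stay as the last step left them, time stands still between calls to the robot, and variables do not carry over. Pictures are saved under pics/ and viewed, at most 10 in all, crops included, and the job is handed in when it is done.

Besides the shell and the picture viewer there is one more tool, called after "Call:" as name([rows], argument=value, ...), one row to a line, values as JSON. drive_tool: Moves the arm, as the interface text tells. Its arguments: {"type":"object","properties":{"motion":{"type":"array"},"force":{"type":"number"}},"required":["motion"]}

```bash
mkdir -p pics; cat > h.py <<'E'
import numpy as np, cv2
from scipy.spatial.transform import Rotation as R
from plant import readout, imaging, order, masks_of
def Rm(o):
    o=np.array(o,float)
    return o if o.shape==(3,3) else (R.from_rotvec(o) if o.size==3 else R.from_quat(o)).as_matrix()
def ray(f,px):
    K=np.array([[f['fx'],0,f['cx']],[0,f['fy'],f['cy']],[0,0,1]]);u=cv2.undistortPoints(np.array([[px]],float),K,np.array(f['distortion'],float))[0,0]
    return np.array(f['origin']),Rm(f['orientation'])@np.array([u[0],-u[1],-1])
def atz(f,px,z):
    o,d=ray(f,px);return o+d*(z-o[2])/d[2]
def proj(f,P):
    K=np.array([[f['fx'],0,f['cx']],[0,f['fy'],f['cy']],[0,0,1]])
    c=(np.atleast_2d(P)-np.array(f['origin']))@Rm(f['orientation']);c=c*[1,-1,-1]
    return cv2.projectPoints(c,np.zeros(3),np.zeros(3),K,np.array(f['distortion'],float))[0][:,0]
def save(im,n,s=1): cv2.imwrite('pics/'+n,cv2.resize(im[:,:,::-1],None,fx=s,fy=s,interpolation=cv2.INTER_CUBIC))
E
python3 - <<'E'
from h import *
s=readout.state();print({k:np.round(v,3) for k,v in s.items()})
for n in ['top','scene']:
    f=imaging.grab_frame(n);print(n,np.round(f['origin'],3),np.round(f['orientation'],3),f['fx']);save(f['image'],n+'0.png')
    for l,z in [('tally_base',.03),('pointer_tip',.054),('wheel_bar',.049),('tally_wheel',.044),('paddle_board',.014),('plain_board',.014),('brownie_0',.026),('cookie_0',.026),('muffin_2',.04),('cup_0',.05),('sugar_pot',.1)]:
        for m in masks_of(f,l): print(l,round(m['score'],2),np.round(m['at']),np.round(atz(f,m['at'],z),3),m['mask'].sum())
E
```

```text
{'time': np.float64(0.0), 'q': array([-1.345,  0.469, -0.049,  1.534,  0.024,  1.141, -0.082]), 'joint_velocities': array([ 0.002,  0.001, -0.001,  0.001,  0.   , -0.   ,  0.   ]), 'joint_torque': array([-0.0000e+00, -5.0798e+01, -8.1000e-02, -2.3616e+01, -6.1000e-02,
        3.8000e-02,  0.0000e+00]), 'ee_pos': array([0.17 , 0.653, 0.221]), 'orientation': array([-3.990e-01, -3.116e+00,  3.000e-03]), 'ft_force': array([ 0.063,  0.188, -0.334]), 'torque': array([-0.   , -0.009, -0.022]), 'grasp_force': np.float64(0.0), 'grip_width': np.float64(0.087)}
top [ 0.404 -0.039  1.198] [ 0.125 -0.115 -1.554] 444.4029359187259
tally_base 0.6 [349. 273.] [ 0.51  -0.108  0.03 ] 2063
pointer_tip 0.82 [343. 268.] [ 0.519 -0.091  0.054] 2041
wheel_bar 0.75 [346. 274.] [ 0.503 -0.1    0.049] 980
tally_wheel 0.75 [346. 274.] [ 0.506 -0.101  0.044] 996
tally_wheel 0.6 [207. 308.] [0.412 0.26  0.044] 327
paddle_board 0.84 [190. 308.] [0.409 0.314 0.014] 2670
paddle_board 0.54 [346. 269.] [ 0.519 -0.1    0.014] 1990
paddle_board 0.28 [343. 276.] [ 0.501 -0.093  0.014] 1098
plain_board 0.7 [462. 307.] [ 
[... 981 characters left out ...]
0.096  0.044] 690
paddle_board 0.72 [236. 215.] [0.415 0.296 0.014] 1019
paddle_board 0.26 [382. 239.] [ 0.818 -0.069  0.014] 118
plain_board 0.7 [336. 368.] [ 0.422 -0.428  0.014] 1965
brownie_0 0.79 [318. 339.] [ 0.421 -0.332  0.026] 359
brownie_0 0.71 [332. 355.] [ 0.43  -0.395  0.026] 396
brownie_0 0.68 [225. 194.] [0.421 0.427 0.026] 110
brownie_0 0.52 [261. 250.] [0.421 0.068 0.026] 192
cookie_0 0.87 [349. 379.] [ 0.431 -0.477  0.026] 337
cookie_0 0.71 [236. 217.] [0.407 0.273 0.026] 135
cookie_0 0.34 [236. 213.] [0.416 0.296 0.026] 967
muffin_2 0.7 [232. 205.] [0.416 0.328 0.04 ] 158
cup_0 0.68 [319. 339.] [ 0.415 -0.347  0.05 ] 324
sugar_pot 0.4 [351. 384.] [ 0.404 -0.523  0.1  ] 341
```

View pics/top0.png

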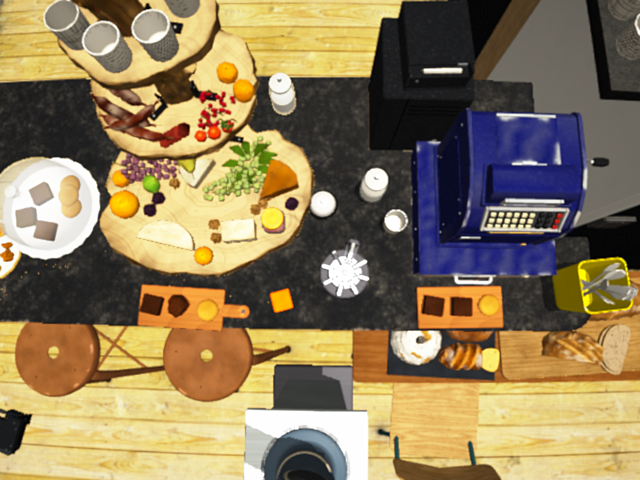

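View pics/scene0.png

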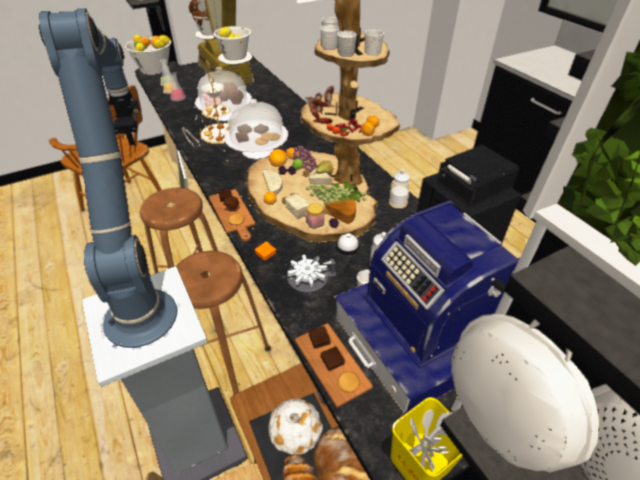

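The top view shows the handled board on the left at (190,308), holding items at (152,305), (178,305) and (207,310). The tally counter is at (346,272), with its pointer post at about (353,246), and the orange look-alike is at (281,300). I need zoomed views to read the dots and identify the pastries.

```bash
python3 - <<'E'
from h import *
f=imaging.grab_frame('top');g=imaging.grab_frame('scene')
r=lambda im,x0,x1,y0,y1,w,h:cv2.resize(im[y0:y1,x0:x1],(w,h),interpolation=cv2.INTER_CUBIC)
a=r(f['image'],310,380,235,305,560,560)
b=np.vstack([r(f['image'],135,225,280,335,229,140),r(g['image'],205,265,185,245,229,229),r(g['image'],275,345,245,300,229,191)])
save(np.hstack([a,b]),'crop1.png')
# foot & wheel fit in top
hsv=cv2.cvtColor(f['image'],cv2.COLOR_RGB2HSV)
for l in ['tally_base','tally_wheel']:
    m=masks_of(f,l)[0]['mask'];ys,xs=np.nonzero(m);print(l,xs.min(),xs.max(),ys.min(),ys.max())
E
```

```text
tally_base 320 368 239 297
tally_wheel 324 366 252 293
```

View pics/crop1.png

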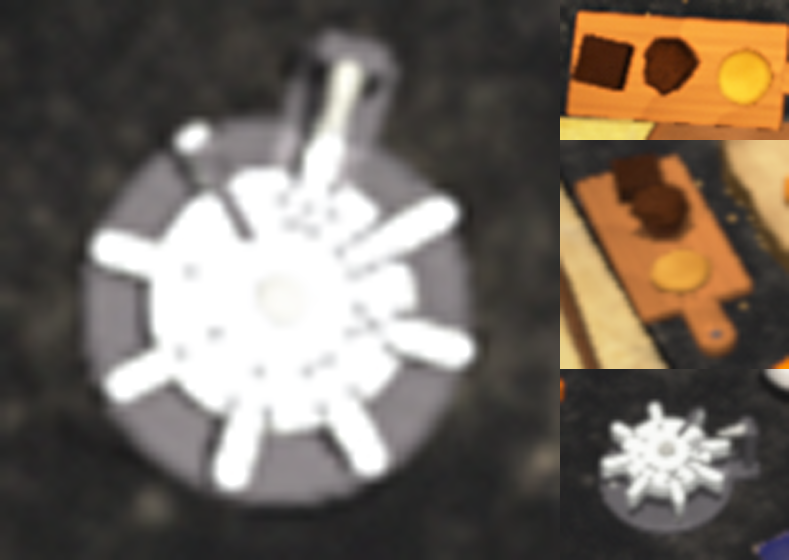

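The crop shows one brownie, one faceted muffin and one biscuit on the handled board, so the target is 1. The bar at crop (215,180) is one tooth counter-clockwise of the pointer tooth, so the counter shows 7. It needs two clicks forward. Next I find the counter's pose.

```bash
cat >> h.py <<'E'
def geom(c,th,r,deg): a=th+np.deg2rad(deg);return np.array([c[0]+r*np.cos(a),c[1]+r*np.sin(a)])
E
python3 - <<'E'
from h import *
from scipy.optimize import least_squares
f=imaging.grab_frame('top')
p=lambda x,y:(310+x/8-.5+.06,235+y/8-.5+.06)
tips=[(97,245),(112,393),(231,488),(376,472),(471,354),(455,207)]
P=np.array([atz(f,p(*t),.042)[:2] for t in tips]); 
deg=[90,135,180,225,270,315]
def res(v): return np.concatenate([(geom(v[:2],v[2],.063,d)-q) for d,q in zip(deg,P)])
s=least_squares(res,[.506,-.1,0]);print('fit',np.round(s.x,4),np.round(s.fun*1000,1))
print('hub',atz(f,p(283,297),.046),'foot',atz(f,p(278,312),.012),'post',atz(f,p(347,85),.06))
g=imaging.grab_frame('scene')
for k in (f,g):
    im=k['image'].copy()
    for P3 in [(*s.x[:2],.044),(*geom(s.x[:2],s.x[2],.052,0),.054)]+[(*geom(s.x[:2],s.x[2],.063,d),.044) for d in range(0,360,45)]: 
        x,y=np.round(proj(k,P3)[0],1); print((x,y),end=' ')
    print()
S=readout.state();M=Rm(S['orientation']);print(np.round(M,3))
E
```

```text
fit [ 0.5096 -0.0972 -0.2752] [-0.2 -0.5  0.1 -0.6  0.5  0.4  0.4 -0.6 -0.3  0.4 -0.5  0.9]
hub [ 0.51033491 -0.09671212  0.046     ] foot [ 0.50843187 -0.09677035  0.012     ] post [ 0.57812081 -0.11637226  0.06      ]
(np.float64(345.1), np.float64(272.0)) (np.float64(350.8), np.float64(252.5)) (np.float64(351.7), np.float64(249.1)) (np.float64(333.4), np.float64(251.0)) (np.float64(321.9), np.float64(265.2)) (np.float64(323.8), np.float64(283.6)) (np.float64(338.3), np.float64(295.3)) (np.float64(356.8), np.float64(293.4)) (np.float64(368.4), np.float64(278.9)) (np.float64(366.2), np.float64(260.5)) 
(np.float64(307.4), np.float64(269.1)) (np.float64(323.4), np.float64(264.3)) (np.float64(326.7), np.float64(265.9)) (np.float64(318.0), np.float64(257.1)) (np.float64(303.4), np.float64(255.3)) (np.float64(291.0), np.float64(261.5)) (np.float64(287.7), np.float64(272.3)) (np.float64(296.2), np.float64(281.8)) (np.float64(311.6), np.float64(283.8)) (np.float64(324.3), np.float64(277.1)) 
[[-0.968  0.252 -0.   ]
 [ 0.252  0.968  0.   ]
 [ 0.     0.    -1.   ]]
```

Call:
drive_tool([
  [[0,0,0],[-3.1,-2.5,0],0],
  [[0,0,0],[-3.1,-2.5,0],0],
  [[0,0,0],[-3.1,-2.5,0],0],
  [[0,0,0],[-3.1,-2.5,0],0],
  [[0,0,0],[-3.1,-2.5,0],0],
  [[0,0,0],[-3.1,-2.5,0],0],
  [[0,0,0],[-3.1,-2.5,0],0],
  [[0,0,0],[-3.1,-2.5,0],0],
  [[0,0,0],[-3.1,-2.5,0],0],
  [[0,0,0],[-3.1,-2.5,0],0],
  [[0,0,0],[-3.1,-2.5,0],0],
  [[0,0,0],[0,0,0],0],
], force=5)

```text
time: 3.0
ee_pos: [0.433, 0.2979, 0.2228]
orientation: [0.409, 3.113, -0.001]
ft_force: [-0.3, 1.1, -0.3]
grip_width: 0.0007
grasp_force: 0.0
```

Call:
drive_tool([
  [[0,0,0],[-1.05,-3.5,0],0],
  [[0,0,0],[-1.05,-3.5,0],0],
  [[0,0,0],[-1.05,-3.5,0],0],
  [[0,0,0],[-1.05,-3.5,0],0],
  [[0,0,0],[-1.05,-3.5,0],0],
  [[0,0,0],[-1.05,-3.5,0],0],
  [[0,0,0],[-1.05,-3.5,0],0],
  [[0,0,0],[-1.05,-3.5,0],0],
  [[0,0,0],[-1.05,-3.5,0],0],
  [[0,0,0],[-1.05,-3.5,0],0],
  [[0,0,0],[-1.05,-3.5,0],0],
  [[0,0,0.15],[0,0,0],0],
  [[0,0,0.15],[0,0,0],0],
  [[0,0,0.15],[0,0,0],0],
  [[0,0,0.15],[0,0,0],0],
  [[0,0,0.15],[0,0,0],0],
  [[0,0,0.15],[0,0,0],0],
  [[0,0,0.15],[0,0,0],0],
  [[0,0,0.15],[0,0,0],0],
  [[0,0,0],[0,0,0],0],
])

```text
time: 5.5
ee_pos: [0.4458, -0.0995, 0.2226]
orientation: [-2.085, -2.35, -0.001]
ft_force: [0.9, 0.6, 0.9]
grip_width: 0.0006
grasp_force: 0.0
```

```bash
cat > err.py <<'E'
from h import *
import sys
def err(deg=202.5,r=.062,z=.033):
    S=readout.state();M=Rm(S['orientation']);c=np.array([.5096,-.0972]);th=-.2752
    t=np.array([*geom(c,th,r,deg),z]);p=np.array(S['ee_pos'])
    a=th+np.deg2rad(deg);yi=np.array([-np.cos(a),-np.sin(a),0])
    T=np.column_stack([np.cross(yi,[0,0,-1]),yi,[0,0,-1]])
    d=p[:2]-c;print('t',S['time'],'shift cm',np.round(M.T@(t-p)*100,2),'turn',np.round(R.from_matrix(M.T@T).as_rotvec(),3),'r',round(np.hypot(*d),4),'deg',round(np.rad2deg(np.arctan2(d[1],d[0])-th)%360,1),'F',np.round(S['ft_force'],1),'q7',round(S['q'][6],2),round(S['q'][4],2),'z',round(p[2],4))
err(*map(float,sys.argv[1:]))
E
python3 err.py
```

```text
t 5.5 shift cm [-0.52  0.16 18.96] turn [ 0.    -0.     0.002] r 0.0639 deg 197.9 F [0.9 0.6 0.9] q7 0.33 -0.06 z 0.2226
```

Call:
drive_tool([
  [[0,0,0],[-0.5,0.15,3],0],
  [[0,0,0],[0,0,3],0],
  [[0,0,0],[0,0,3],0],
  [[0,0,0],[0,0,3],0],
  [[0,0,0],[0,0,3],0],
  [[0,0,0],[0,0,1.2],0],
  [[0,0,0],[0,0,0],0],
  [[0,0,0],[0,0,0],0],
])

```text
time: 6.5
ee_pos: [0.4485, -0.1054, 0.0614]
orientation: [2.087, 2.346, 0.002]
ft_force: [0.5, -0.3, 0.3]
grip_width: 0.0005
grasp_force: 0.0
```

```bash
python3 err.py; python3 - <<'E'
from h import *
r=lambda im,x0,x1,y0,y1:cv2.resize(im[y0:y1,x0:x1],(395,395),interpolation=cv2.INTER_CUBIC)
f=imaging.grab_frame('top');g=imaging.grab_frame('scene')
save(np.hstack([r(f['image'],305,385,235,315),r(g['image'],265,345,225,305)]),'c2.png')
E
```

```text
t 6.5 shift cm [ 0.1  -0.04  2.84] turn [ 0.002  0.    -0.001] r 0.0616 deg 203.4 F [ 0.5 -0.3  0.3] q7 0.55 -0.29 z 0.0614
```

View pics/c2.png

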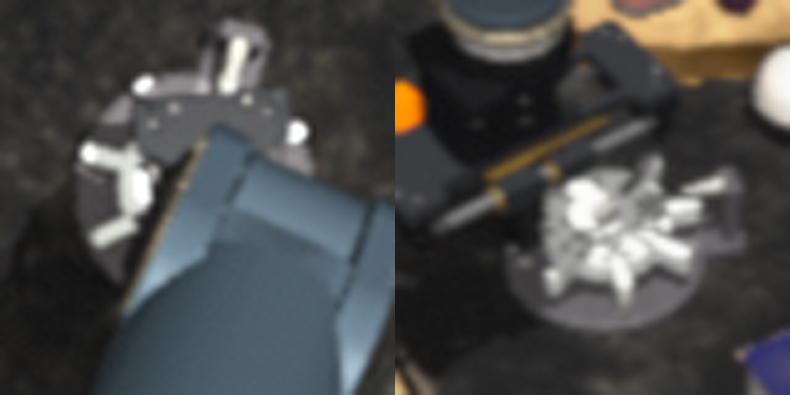

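The hand hides most of the wheel from above. The scene view shows the closed fingers beside the wheel's near edge, at about (500,240) in the right half. The computed error is 1 mm, so I descend.

Call:
drive_tool([
  [[0,0,0],[0.1,0,0.7],0],
  [[0,0,0],[0,0,0.7],0],
  [[0,0,0],[0,0,0.7],0],
  [[0,0,0],[0,0,0.7],0],
  [[0,0,0],[0,0,0],0],
])

```text
time: 7.22
ee_pos: [0.4469, -0.1043, 0.0318]
orientation: [-2.088, -2.345, 0.002]
ft_force: [0.5, 0.4, 0.4]
grip_width: 0.001
grasp_force: 0.0
```

```bash
python3 err.py
```

```text
t 7.225 shift cm [-0.03  0.11 -0.12] turn [-0.002 -0.    -0.002] r 0.0631 deg 202.3 F [0.5 0.4 0.4] q7 0.59 -0.34 z 0.0318
```

Call:
drive_tool([
  [[0,0,0.0654],[0.41,0,0],0],
  [[0,0,0.0654],[0.41,0,0],0],
  [[0,0,0.0654],[0.41,0,0],0],
  [[0,0,0.0654],[0.41,0,0],0],
  [[0,0,0.0654],[0.41,0,0],0],
  [[0,0,0.0654],[0.41,0,0],0],
])

```text
time: 7.98
ee_pos: [0.4481, -0.0814, 0.0326]
orientation: [2.509, 1.889, -0.002]
ft_force: [-2.3, -4.3, 1.1]
grip_width: 0.0007
grasp_force: 1.8
```

```bash
python3 err.py 180
```

```text
t 7.975 shift cm [ 0.15  0.15 -0.04] turn [ 0.     0.002 -0.005] r 0.0635 deg 181.4 F [-2.3 -4.3  1.1] q7 0.23 -0.42 z 0.0326
```

Call:
drive_tool([
  [[0,0,0.0654],[0.41,0.03,0],0],
  [[0,0,0.0654],[0.41,0.03,0],0],
  [[0,0,0.0654],[0.41,0.03,0],0],
  [[0,0,0.0654],[0.41,0.03,0],0],
  [[0,0,0.0654],[0.41,0.02,0],0],
  [[0,0,0.0654],[0.41,0,0],0],
  [[0,0,0],[0,0,0],0],
  [[0,0,0],[0,0,0],0],
])

```text
time: 8.98
ee_pos: [0.4604, -0.0584, 0.0326]
orientation: [2.827, 1.371, 0.0]
ft_force: [-0.5, 0.6, 0.5]
grip_width: 0.0006
grasp_force: 0.0
```

```bash
python3 err.py 157.5;python3 - <<'E'
from h import *
r=lambda im,x0,x1,y0,y1:cv2.resize(im[y0:y1,x0:x1],(395,395),interpolation=cv2.INTER_CUBIC)
f=imaging.grab_frame('top');g=imaging.grab_frame('scene')
save(np.hstack([r(f['image'],305,385,235,315),r(g['image'],265,345,225,305)]),'c3.png')
E
```

```text
t 8.975 shift cm [ 0.    0.06 -0.04] turn [ 0. -0.  0.] r 0.0626 deg 157.5 F [-0.5  0.6  0.5] q7 -0.12 -0.52 z 0.0326
```

View pics/c3.png

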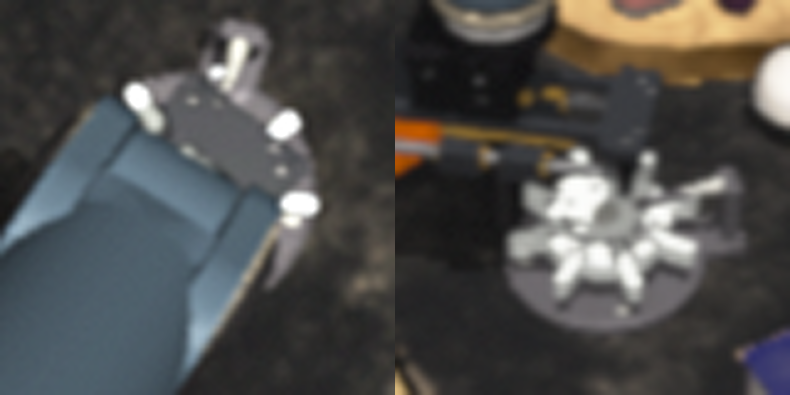

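After one click, the teeth are back at rest positions and the force is about zero. The bar has left the upper-left tooth at crop (143,100). Second click next.

Call:
drive_tool([
  [[0,0,0.0654],[0.41,0.03,0],0],
  [[0,0,0.0654],[0.41,0.03,0],0],
  [[0,0,0.0654],[0.41,0.03,0],0],
  [[0,0,0.0654],[0.41,0.03,0],0],
  [[0,0,0.0654],[0.41,0.02,0],0],
  [[0,0,0.0654],[0.41,0.02,0],0],
  [[0,0,0.0654],[0.41,0.02,0],0],
  [[0,0,0.0654],[0.41,0.02,0],0],
  [[0,0,0.0654],[0.41,0.02,0],0],
  [[0,0,0.0654],[0.41,0.02,0],0],
  [[0,0,0.0654],[0.41,0.02,0],0],
  [[0,0,0.0654],[0.41,0.02,0],0],
  [[0,0,0],[0,0,0],0],
  [[0,0,0],[0,0,0],0],
])

```text
time: 10.82
ee_pos: [0.5027, -0.036, 0.0325]
orientation: [-3.136, -0.185, 0.0]
ft_force: [-0.6, 0.4, 0.7]
grip_width: 0.0005
grasp_force: 0.0
```

```bash
python3 err.py 112.5
```

```text
t 10.825 shift cm [-0.04 -0.04 -0.05] turn [-0.     0.     0.001] r 0.0616 deg 112.2 F [-0.6  0.4  0.7] q7 -0.77 -0.71 z 0.0325
```

Call:
drive_tool([
  [[0,0,0],[0,0,-1],0],
  [[0,0,0],[0,0,-2],0],
  [[0,0,0],[0,0,-3],0],
  [[0,0,0],[0,0,-3],0],
  [[0,0,0],[0,0,-3],0],
  [[0,0,0],[0,0,-3],0],
  [[0,0,0],[0,0,-3],0],
  [[0,0,0],[0,-3,0],0],
  [[0,0,0],[0,-4,0],0],
  [[0,0,0],[0,-4,0],0],
  [[0,0,0],[0,-4,0],0],
  [[0,0,0],[0,-4,0],0],
  [[0,0,0],[0,-3,0],0],
  [[0,0,0],[0,0,0],0],
  [[0,0,0],[0,0,0],0],
])

```text
time: 12.7
ee_pos: [0.4772, 0.1814, 0.2129]
orientation: [-3.136, -0.182, -0.0]
ft_force: [-0.3, -1.1, -0.9]
grip_width: 0.0004
grasp_force: 0.0
```

```bash
python3 - <<'E'
from h import *
r=lambda im,x0,x1,y0,y1:cv2.resize(im[y0:y1,x0:x1],(395,395),interpolation=cv2.INTER_CUBIC)
f=imaging.grab_frame('top');g=imaging.grab_frame('scene')
save(np.hstack([r(f['image'],310,380,235,305),r(g['image'],265,345,225,305)]),'c4.png')
E
```

```text
(no output)
```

View pics/c4.png

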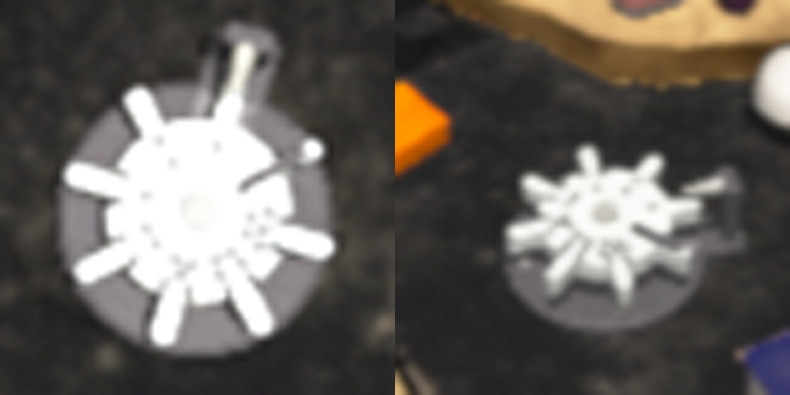

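The bar at crop (285,165) is now one tooth clockwise of the pointer, and the pointer field at (218,147) shows a single dot. The counter reads 1 and the hand is clear.

```bash
python3 -c "
from plant import order;print(order.job_done())"
```

```text
the job is handed in; nothing more can be done
None
```

I flicked the tally wheel forward two clicks, from 7 past the bar to 1, matching the one brownie on the handled board; the hand is clear and the job is handed in.

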